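# Set and lock the bench magnifier over the half-penny

### The arm

A 6-joint arm with a two-finger parallel gripper is mounted at the origin on the work surface. World frame = base frame: x ahead of the robot, y to its left, z up, the work surface at z = 0. Lengths are in m, angles in degrees, forces in N, time in s.
With the tool pointing down it reaches from about 0.4 to 0.825 m from the base axis. Payload 7 kg.
Tool frame: the origin (TCP) lies midway between the tips of the shut fingers; the grasp point (between the pads) lies 19 mm behind it; z points along the fingers, y is the direction in which the jaws open and shut (so a half turn about z gives the same grasp; the last joint's range is limited). The gripper opens to 88 mm and grips with 3 to 60 N. Pads are 19 mm wide; open, the fingers measure 130 mm over their backs; the gripper's body (78 mm by 193 mm) begins 47 mm behind the grasp point.
Start: joints at [91.794, 20.546, 0.682, 0, -70.136, -16.507], TCP at [0.171, 0.653, 0.227] pointing down, gripper open.
Joint ranges: [-176.03, 176.03], [-82.01, 121.73], [-58.28, 71.71], [-173.87, 95.51], [-174.79, -0.11], [-173.66, 173.66]. Speed limits (degrees/s): [136.94, 136.94, 172.46, 180, 180, 180].

### API

Orientations are given as [roll, pitch, yaw] about the fixed x, y, z axes, in that order (R = Rz(yaw) Ry(pitch) Rx(roll)).
In Python, from plant import r gives the robot as it stands. The module is installed in compiled form; this text tells all that it offers.
- The arm moves only by the tool send_rows, never from a script. Its argument "motion" is a list of rows, each an object with "travel": the shift along the tool's x, y, z in m, a list of three; "spin": the turn about the tool's z in degrees. In form: [{"travel": [tx, ty, tz], "spin": spin}, ...]. A call has 1 to 5 rows; each row shifts and turns the pose as measured when the row begins, along the tool's axes as they then stand; what a row does not reach is not made up. A row lasts 1/12 s, in which the tool goes at most 41.7 mm and 7.16 degrees, less where a joint would pass 70% of its speed; a pose out of reach is approached as far as the arm can. A call is refused whole if a number of a shift passes 0.0417 or a number of a turn 7.16, either way. A call with a gripper value outside its range is refused whole. "gripper" is the gripper command: -1 is shut, 1 is fully open, values between are in proportion, set as the call begins (left out, the last holds). The fingers move at their own pace and stop on an object; "squeeze" is the grip in N (left out, the last holds). Time passes only in rows, so rows that do not move let the fingers close. It gives the time, the measured TCP pose, the force and the opening at its end, in the units of the state.
- r.get_state(): the state, without advancing time (a new reading comes with each control period).
- r.capture(name): name is "scene" or "top" or "wrist"; returns (picture, depth): 384x512x3 uint8, blue, green, red; 384x512 float32, m along the optical axis (not along the pixel's ray), 0 where there is no reading.
- r.get_calibration(name): a dict with "fov_y" (degrees; the focal length in pixels is half the picture's height over the tangent of half this angle, whatever the lens; pixels are square), "cx", "cy" (the principal point, pixels), "origin" and "orientation" of the camera in the world. Camera axes: x right, y down, z forward; pixel columns grow to the right and rows downward; lengths in m; the calibration is good to about 2 mm. A picture is of the moment at which its call begins: read the wrist's pose just before it. get_calibration takes no time and is no camera call; for the wrist camera it gives the pose at the moment of the call.
- r.close_job(): hands the job in, once; it reports no verdict.
Trained networks look in the newest picture that a camera, given by its name, has taken for a name from the list of things; names that differ only in an ending like _2 or _b are one class to them, and where a whole thing is asked for, a point or a joint stands for the part that bears it (a point fixed in the world has none). Each returns a list of dicts, best first, with "conf" (0 to 1); they miss things now and then, are a little off and sometimes report something else, mostly with a low value. They report only what shows in the picture. A call takes as long as a camera call.
- r.boxes_of(camera, target): "at" ([x, y, z] in m, in the coordinates of the camera as it stood for that picture, good to about 4 mm: the middle of the surface that is visible of it).
- r.pinpoint(camera, target): "at" ([x, y, z] in m, in the coordinates of the camera as it stood for that picture, good to about 4 mm: a listed point, or the origin of a listed thing).
The state is a dict: "time_s": time; "joints": joint angles; "qd": joint speeds; "joint_torque": joint torques, N m; "tcp_pos": TCP position; "eef_rot": TCP orientation; "contact_force": force on the tool from outside, world axes, zero at the start; "moment": the same for the moment, N m; "gripper_width": finger opening in m.
Only numpy, scipy, OpenCV 4.12 (cv2) and the standard library are available. Lean on these libraries where they do the work, as an engineer would, in place of code of your own. Each camera call takes 0.05 s, during which the arm holds its last target. There are 200 camera calls.

### The job

Push the bench magnifier's arm round with a fingertip until its lens is centred over the half-penny, the smaller of the two copper coins, leave it there, and then run the loose wing nut on top of the post fully home with clockwise fingertip strokes on its wings. Do not pinch the nut or the arm between the fingers, leave the arm set over the coin, and do not disturb the coins or the other things on the desk.

Things in the scene. Friction and masses are not known exactly. Their poses are not given: they have to be found in the camera images.
- stand: Fixed foot and post of the bench magnifier. Round grey foot 120 mm across, 26 mm high at the 20 mm steel post. Origin: centre of the foot's underside, 3 mm above the desk top; z is the post's axis. Heights above the origin: arm's collar (36 mm across) 86 to 104 mm, washer to 106 mm, then the wing nut, on a 12 mm stud that ends inside it at 122 mm.
- magnifier (a joint): Swing of the magnifier's arm about the post, rad, -1.3 to 1.3 (stops). 0: the arm points along the stand's x axis; positive is anticlockwise from above. Friction about 0.2 N m: a push of 2 to 3 N on the bar moves it and it stays where left. The nut does not stiffen it in this model, so it can still be nudged.
- lens_center (a point): Centre of the round lens, 135 mm from the post's axis, 96 mm above the stand's origin. The lens lies level in a black ring frame 72 mm across, 90 to 102 mm above the stand's origin; a straight bar 12 mm wide, 90 to 100 mm above that origin, joins the ring to the collar.
- wingnut (a joint): How far the wing nut is backed off, rad: 0 is fully tight, down on its washer (a hard stop); it starts 4.5 to 7.5 rad from there. Turning it clockwise seen from above lowers the value. It turns loosely (about 0.03 N m, 1 to 2 N at a wing), stays where it is left, and sinks 1.75 mm a turn.
- wings (a point): Point on the nut's axis at mid height of its wings, 126 mm above the stand's origin when tight, up to 2.1 mm more when loose. Two upright wings lie along its x axis (stand's yaw + wingnut), one each way: round lobes 22 mm across, 5 mm thick, centred 21 mm from the axis; span 64 mm, top 11 mm above this point. The hub between them (22 mm across) ends 4 mm below this point; nothing stands above it.
- halfpenny: Copper half-penny, the smaller of the two coins lying loose on the mat before the magnifier, 28 mm across, 2.5 mm thick, 12 g. It lies about 135 mm (within 4 mm) from the post's axis, so that the lens can stand over it. Origin: centre of its underside.
- twopence: Copper twopence, the larger coin, 41 mm across, 5 mm thick, 56 g, lying on the other side at the same distance from the post. A bystander. Origin: centre of its underside.
- touchstone: Plain grey stone block with rounded edges, 60 x 32 x 14 mm, lying flat among the coins. A bystander. Origin: centre of its underside.
- stamp_case: Flat black bakelite stamp pad case, 72 x 114 x 19 mm. A bystander. Origin: centre of its underside.
- pocket_loupe: Folded brass pocket loupe, about 51 x 26 x 15 mm, lying beside the magnifier's foot. A bystander. Origin: on its underside, near the middle.
- capsule: Clear round coin capsule, 48 mm across, 10 mm high, lying beside the magnifier's foot. A bystander. Origin: centre of its underside.
- steel_rule: Steel rule, 165 x 26 x 2 mm. A bystander. Origin: centre of its underside.
- brass_weight: Brass 100 g balance weight with a small knob, 26 mm across, 39 mm high. A bystander. Origin: centre of its underside.

How it is judged:
By the outcome, as a careful person would: the job done as asked, in the order asked, and still so for the second after the job is handed in, with the robot touching nothing.
It also fails if it takes over 58 s, if anything falls off the work surface, if the arm or the gripper's body presses on something with over 40 N, if the wrist force passes 120 N, or if a joint passes its speed limit or range.

## Working session

There is one attempt and no reset: what is moved stays moved. The work goes in short steps, Python scripts to look and compute and a tool call to move; the robot and the scene stay as the last step left them, time stands still between calls to the robot, and variables do not carry over. Pictures are saved under pics/ and viewed, about 8 in all and at most 12, crops included, and the job is handed in when it is done.

Besides the shell and the picture viewer there is one more tool, called after "Emit:" as name(argument=value, ...), one argument or row to a line, values as JSON. send_rows: Moves the arm, as the interface text tells. Its arguments: {"type":"object","properties":{"motion":{"type":"array"},"gripper":{"type":"number"},"squeeze":{"type":"number"}},"required":["motion"]}

```bash
mkdir -p pics
cat > h.py <<'E'
from plant import r
import numpy as np, cv2
from scipy.spatial.transform import Rotation as R
def cal(n):
    c=r.get_calibration(n); f=192/np.tan(np.radians(c['fov_y'])/2)
    o=np.array(c['orientation'],float)
    M=o if o.shape==(3,3) else R.from_euler('xyz',o,degrees=True).as_matrix()
    return f,c['cx'],c['cy'],np.array(c['origin']),M
def w(n,p,C=None):
    C=C or cal(n); return C[3]+C[4]@np.array(p)
def px(n,u,v,d,C=None):
    C=C or cal(n); return w(n,[(u-C[1])/C[0]*d,(v-C[2])/C[0]*d,d],C)
def proj(n,P,C=None):
    C=C or cal(n); q=C[4].T@(np.array(P)-C[3]); return C[1]+C[0]*q[0]/q[2],C[2]+C[0]*q[1]/q[2]
E
python3 - <<'E'
from h import *
np.set_printoptions(precision=4,suppress=True)
s=r.get_state();print(s['tcp_pos'],s['eef_rot'],s['contact_force'],s['gripper_width'])
for n in('scene','top'):
    print(n,r.get_calibration(n))
    p,d=r.capture(n);cv2.imwrite(f'pics/{n}0.png',p);np.save(f'{n}0.npy',d)
    for t in('stand','lens_center','wings','halfpenny','twopence','touchstone','stamp_case','pocket_loupe','capsule','brass_weight'):
        print(t,[(w(n,q['at']),round(q['conf'],2)) for q in r.pinpoint(n,t)[:2]])
E
```

```text
[0.1713 0.6524 0.2256] [179.9015  -0.0096 -14.7203] [ 0.4485 -0.1261 -0.2431] 0.08750045413081084
scene {'fov_y': 45.711837302156084, 'cx': 266.75912494911114, 'cy': 194.3207450744336, 'origin': array([1.0426, 0.5981, 0.8592]), 'orientation': array([-137.1773,   -0.1419,  144.2266])}
stand [(array([0.4893, 0.0332, 0.0001]), 0.95)]
lens_center [(array([ 0.618 , -0.0133,  0.0985]), 0.72)]
wings [(array([0.4865, 0.0342, 0.1324]), 0.76)]
halfpenny []
twopence [(array([ 0.6122,  0.0828, -0.0007]), 0.52)]
touchstone [(array([0.6202, 0.0084, 0.0036]), 0.58)]
stamp_case [(array([0.7815, 0.0496, 0.0034]), 0.75)]
pocket_loupe [(array([ 0.5012,  0.1399, -0.0016]), 0.57)]
capsule [(array([ 0.4651, -0.0742, -0.0018]), 0.56), (array([ 0.6361, -0.3554,  0.0038]), 0.36)]
brass_weight [(array([0.6598, 0.3785, 0.003 ]), 0.63)]
top {'fov_y': 51.79371968781427, 'cx': 251.044147679994, 'cy': 186.36645073783842, 'origin': array([ 0.516 , -0.0128,  1.2085]), 'orientation': array([-174.2417,    1.2033,  -89.7306])}
stand [(array([0.488 , 0.0302, 0.0073]), 0.93)]
lens_center [(array([ 0.6123, -0.0135,  0.1019]), 0.88)]
wings [(array([0.4885, 0.0222, 0.134 ]), 0.65)]
halfpenny [(array([ 0.5787, -0.0713,  0.0047]), 0.49)]
twopence [(array([0.6093, 0.0816, 0.0042]), 0.69)]
touchstone [(array([0.6167, 0.0055, 0.0006]), 0.43), (array([ 0.4626, -0.0812,  0.0061]), 0.31)]
stamp_case [(array([0.7765, 0.0493, 0.0034]), 0.78)]
pocket_loupe [(array([0.4972, 0.1419, 0.0069]), 0.56)]
capsule [(array([ 0.4584, -0.0792,  0.0048]), 0.6)]
brass_weight [(array([0.6662, 0.3766, 0.0032]), 0.56), (array([ 0.6131, -0.0121,  0.101 ]), 0.27)]
```

Run:
```python
from h import *
p=cv2.imread('pics/top0.png');c=proj('top',[.56,.03,.05]);print(c)
u,v=map(int,c);u0,v0=max(u-130,0),max(v-100,0)
cv2.imwrite('pics/topc.png',cv2.resize(p[v0:v0+180,u0:u0+240],None,fx=3.3,fy=3.3,interpolation=cv2.INTER_CUBIC));print(u0,v0)
```

```text
(np.float64(244.79492549032702), np.float64(211.07810621121138))
114 111
```

View pics/topc.png

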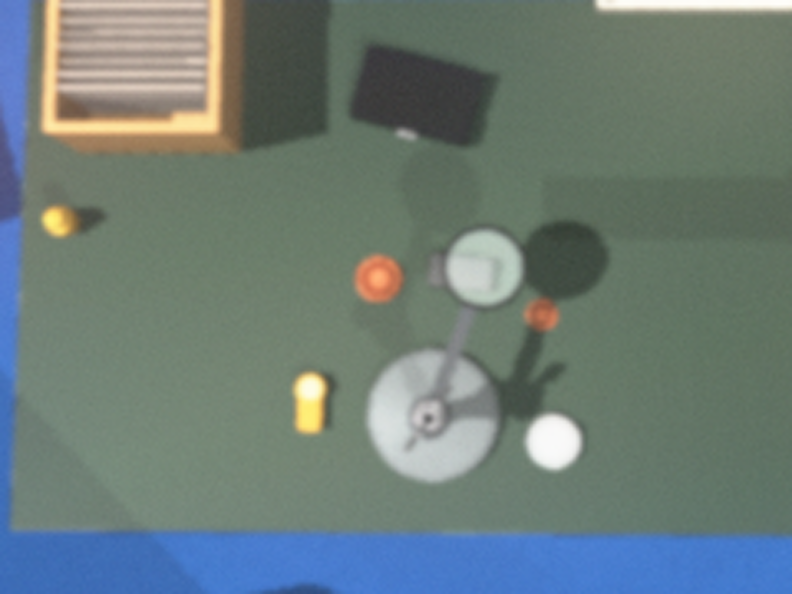

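View pics/scene0.png

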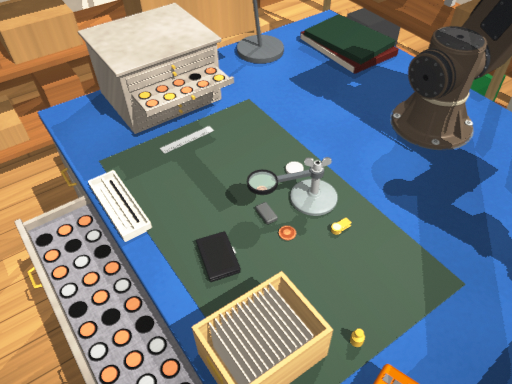

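The half-penny is the small coin at crop pixel (542,315), on the -y side. The twopence is at (379,278). The arm points at about -20° and needs to go to about -49°, which is clockwise. I'll move over for a near look.

Emit:
send_rows(
  motion=[
    {"travel":[0.0271,0.0266,-0.004],"spin":0},
    {"travel":[0.0271,0.0266,-0.004],"spin":0},
    {"travel":[0.0271,0.0266,-0.004],"spin":0},
    {"travel":[0.0271,0.0266,-0.004],"spin":0},
    {"travel":[0.0271,0.0266,-0.004],"spin":0},
  ],
  gripper=-1,
)

```text
time_s: 1.52
tcp_pos: [0.2681, 0.489, 0.243]
eef_rot: [179.8, -0.1, -14.3]
contact_force: [1.4, -0.5, 0.5]
gripper_width: 0.0598
```

Emit:
send_rows(
  motion=[
    {"travel":[0.0271,0.0266,-0.004],"spin":0},
    {"travel":[0.0271,0.0266,-0.004],"spin":0},
    {"travel":[0.0271,0.0266,-0.004],"spin":0},
    {"travel":[0.0271,0.0266,-0.004],"spin":0},
    {"travel":[0.0271,0.0266,-0.004],"spin":0},
  ],
)

```text
time_s: 1.93
tcp_pos: [0.3695, 0.3181, 0.2658]
eef_rot: [179.9, -0.1, -14.2]
contact_force: [1.6, 0.8, -0.9]
gripper_width: 0.0266
```

Emit:
send_rows(
  motion=[
    {"travel":[0.0271,0.0266,-0.004],"spin":0},
    {"travel":[0.0271,0.0266,-0.004],"spin":0},
    {"travel":[0.0271,0.0266,-0.004],"spin":0},
    {"travel":[0.0271,0.0266,-0.004],"spin":0},
    {"travel":[0.0271,0.0266,-0.004],"spin":0},
  ],
)

```text
time_s: 2.35
tcp_pos: [0.471, 0.1471, 0.2897]
eef_rot: [-179.8, -0.3, -14.0]
contact_force: [1.0, 1.1, -0.2]
gripper_width: 0.0003
```

Emit:
send_rows(
  motion=[
    {"travel":[0.0271,0.0266,-0.004],"spin":0},
    {"travel":[0.0271,0.0266,-0.004],"spin":0},
    {"travel":[0.0271,0.0266,-0.004],"spin":0},
    {"travel":[0.0271,0.0266,-0.004],"spin":0},
    {"travel":[0.0,0.0,0.0],"spin":0},
  ],
)

```text
time_s: 2.77
tcp_pos: [0.5552, 0.005, 0.309]
eef_rot: [-179.7, -0.5, -14.2]
contact_force: [0.1, 0.4, -0.0]
gripper_width: 0.0004
```

Run:
```python
from h import *
np.set_printoptions(precision=4,suppress=True)
n='wrist';C=cal(n);print(r.get_calibration(n),r.get_state()['joints'])
p,d=r.capture(n);cv2.imwrite('pics/w1.png',p);np.save('w1.npy',d)
for t in('stand','lens_center','wings','halfpenny','twopence'):
    print(t,[(w(n,q['at'],C),round(q['conf'],2)) for q in r.pinpoint(n,t)[:2]])
```

```text
{'fov_y': 67.0967051203673, 'cx': 249.87817811559617, 'cy': 192.53088333406407, 'origin': array([ 0.6281, -0.0148,  0.4676]), 'orientation': array([ 163.9261,    0.3457, -104.2095])} [ 20.7406   6.3466  -7.3537   0.0251 -75.6808  55.0382]
stand [(array([ 0.4859,  0.0264, -0.0009]), 0.68)]
lens_center [(array([ 0.6172, -0.008 ,  0.098 ]), 0.86)]
wings [(array([0.4847, 0.0347, 0.134 ]), 0.62)]
halfpenny [(array([ 0.5829, -0.0672,  0.0048]), 0.74)]
twopence [(array([0.611 , 0.0846, 0.001 ]), 0.63)]
```

View pics/w1.png

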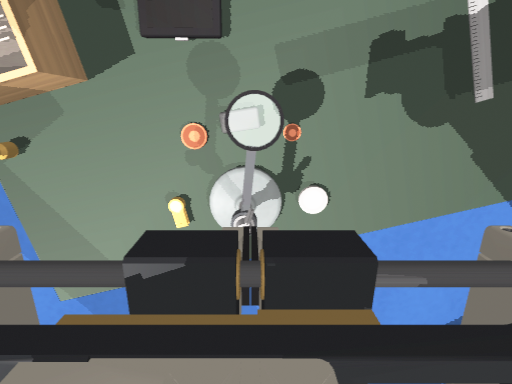

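```bash
cat > m.py <<'E'
from h import *
np.set_printoptions(precision=4,suppress=True)
def cloud(n,d,C):
    v,u=np.mgrid[:384,:512]; q=np.stack([(u-C[1])/C[0]*d,(v-C[2])/C[0]*d,d],-1)
    W=C[3]+q@C[4].T; W[d<=0]=np.nan; return W
def circ(P):
    A=np.c_[2*P,np.ones(len(P))];s=np.linalg.lstsq(A,(P**2).sum(1),rcond=None)[0]
    return s[:2],np.sqrt(s[2]+s[:2]@s[:2])
def analyse(n,p,d,C,post=np.array([.487,.03])):
    W=cloud(n,d,C);z=W[...,2];hsv=cv2.cvtColor(p,cv2.COLOR_BGR2HSV)
    m=((hsv[...,0]<14)&(hsv[...,1]>130)&(hsv[...,2]>90)).astype(np.uint8)
    k,l,st,ce=cv2.connectedComponentsWithStats(m)
    for i in range(1,k):
        if st[i,4]>15:
            P=px(n,*ce[i],1,C);P=C[3]+(P-C[3])*(0.0055-C[3][2])/(P[2]-C[3][2])
            if np.hypot(*(P[:2]-post))<.2: print(' coin',P[:2],st[i,4])
    R_=np.hypot(W[...,0]-post[0],W[...,1]-post[1])
    mat=z[(R_>.08)&(R_<.2)];print(' mat z',np.nanmedian(mat))
    for nm,lo,hi,a,b in(('foot',.012,.035,0,.08),('lens/ring',.085,.112,.09,.19),('bar',.085,.112,.04,.092),('nut',.118,.15,0,.045)):
        s=(z>lo)&(z<hi)&(R_<b)&(R_>a)
        if s.sum()<5: print(nm,'none');continue
        Q=W[s];c=Q[:,:2].mean(0);ev,V=np.linalg.eigh(np.cov(Q[:,:2].T))
        print(' ',nm,s.sum(),'mean',c,'zmed/max',np.median(Q[:,2]),Q[:,2].max(),'axis',np.degrees(np.arctan2(V[1,1],V[0,1])),np.sqrt(ev))
        if nm in('foot','lens/ring'):
            h=cv2.convexHull(Q[:,:2].astype(np.float32))[:,0];print('   circle',*circ(h))
E
python3 - <<'E'
from m import *
for n,f,g in(('top','top0','top0'),('wrist','w1','w1')):
    print(n);analyse(n,cv2.imread(f'pics/{f}.png'),np.load(g+'.npy'),cal(n))
E
```

```text
top
 coin [0.6107 0.0819] 125
 coin [ 0.5773 -0.0697] 38
 mat z 0.003310977391320802
  foot 1014 mean [0.4837 0.0296] zmed/max 0.019459772260253194 0.029970467317645078 axis 71.90645357387366 [0.0306 0.0321]
   circle [0.4856 0.03  ] 0.05925191520152709
  lens/ring 536 mean [ 0.6118 -0.0161] zmed/max 0.10266663872817061 0.11087580053358126 axis 158.3487722034505 [0.0179 0.0191]
   circle [ 0.6109 -0.0155] 0.03634279018671502
  bar 82 mean [0.5482 0.0066] zmed/max 0.10334152819065567 0.10709468271940703 axis 160.37043497445026 [0.0035 0.0152]
  nut 77 mean [0.4855 0.0297] zmed/max 0.12883517746424422 0.14494216094664525 axis 146.63708811872942 [0.0043 0.0145]
wrist
 coin [0.6074 0.0892] 315
 coin [ 0.5767 -0.0607] 211
 mat z 0.39743432706860915
  foot 2728 mean [0.4942 0.036 ] zmed/max 0.018790483608595004 0.03439067378577004 axis 73.56181391220794 [0.0246 0.0338]
   circle [0.4846 0.0383] 0.05895020090098928
  lens/ring 2875 mean [ 0.6115 -0.0073] zmed/max 0.101248503407532 0.10705851363171054 axis 155.59798592448868 [0.0181 0.0185]
   circle [ 0.6105 -0.0069] 0.03635361559680028
  bar 374 mean [0.5514 0.0142] zmed/max 0.10238245197041965 0.10459639317773761 axis 159.98919311741463 [0.0035 0.0152]
  nut 158 mean [0.4985 0.0298] zmed/max 0.13175253238811083 0.14239880808593808 axis 141.7713275352056 [0.0041 0.0099]
```

Run:
```python
from m import *
n='wrist';print(r.get_state()['tcp_pos'],r.get_state()['qd']);C=cal(n)
p,d=r.capture(n);analyse(n,p,d,C);print(C[3],cal(n)[3])
```

```text
[0.5523 0.0108 0.3086] [ 0.3804 -0.2246  0.1155  0.0941 -0.0053  0.1882]
 coin [ 0.5796 -0.0673] 214
 coin [0.6108 0.0826] 319
 mat z 0.3974046395677218
  foot 2811 mean [0.4966 0.0305] zmed/max 0.018946941661478867 0.03485777153554187 axis 72.87127605631488 [0.0256 0.0339]
   circle [0.4878 0.0323] 0.05910784840980754
  lens/ring 2938 mean [ 0.614  -0.0135] zmed/max 0.10164899116465487 0.10683201585527513 axis 160.02644669033333 [0.018  0.0189]
   circle [ 0.612  -0.0127] 0.037144421658745666
  bar 374 mean [0.5503 0.0096] zmed/max 0.10277686257404822 0.10533859895344144 axis 159.9244857980852 [0.0035 0.0151]
  nut 215 mean [0.499  0.0259] zmed/max 0.12687651694311192 0.14234784816037876 axis 142.43404189956337 [0.0041 0.0108]
[ 0.6254 -0.0089  0.4672] [ 0.6254 -0.0087  0.4674]
```

Emit:
send_rows(
  motion=[
    {"travel":[0,0,0],"spin":-7.1},
    {"travel":[0,0,0],"spin":-7.1},
    {"travel":[0,0,0],"spin":-7.1},
    {"travel":[0,0,0],"spin":-7.1},
    {"travel":[0,0,0],"spin":-7.1},
  ],
)

```text
time_s: 3.53
tcp_pos: [0.5504, 0.017, 0.3097]
eef_rot: [-179.9, -0.7, 22.2]
contact_force: [0.3, -0.3, -0.2]
gripper_width: 0.0005
```

Emit:
send_rows(
  motion=[
    {"travel":[0,0,0],"spin":-7.1},
    {"travel":[0,0,0],"spin":-7.1},
    {"travel":[0,0,0],"spin":-7.1},
    {"travel":[0.028,0.02,0],"spin":0},
    {"travel":[0.028,0.02,0],"spin":0},
  ],
)

```text
time_s: 3.95
tcp_pos: [0.6134, 0.0332, 0.3146]
eef_rot: [179.7, -1.0, 44.5]
contact_force: [0.3, 0.5, -0.0]
gripper_width: 0.0006
```

Emit:
send_rows(
  motion=[
    {"travel":[0.028,0.02,0.0],"spin":0},
    {"travel":[0,0,0.03],"spin":0},
    {"travel":[0,0,0.03],"spin":0},
    {"travel":[0,0,0.03],"spin":0},
    {"travel":[0,0,0.0],"spin":0},
  ],
)

```text
time_s: 4.37
tcp_pos: [0.6564, 0.0488, 0.2241]
eef_rot: [179.5, -1.4, 45.2]
contact_force: [-1.3, 0.2, -2.0]
gripper_width: 0.0003
```

Emit:
send_rows(
  motion=[
    {"travel":[0,0.007,0.033],"spin":1.3},
    {"travel":[0,0.007,0.033],"spin":1.3},
    {"travel":[0,0,0.033],"spin":0},
    {"travel":[0,0,0.03],"spin":0},
    {"travel":[0,0,0],"spin":0},
  ],
)

```text
time_s: 4.78
tcp_pos: [0.6725, 0.0462, 0.1002]
eef_rot: [179.2, -1.8, 43.0]
contact_force: [-1.3, -0.5, -0.9]
gripper_width: 0.0002
```

Run:
```python
from m import *
s=r.get_state();print(s['tcp_pos'],s['eef_rot'])
p,d=r.capture('wrist');cv2.imwrite('pics/w2.png',p);s=r.get_state();print(s['tcp_pos'],s['eef_rot'],s['contact_force'])
```

```text
[0.6725 0.0462 0.1002] [179.2396  -1.8017  43.036 ]
[0.6742 0.0464 0.1037] [179.1055  -1.9583  43.0924] [-0.4268 -0.2157  0.2092]
```

View pics/w2.png

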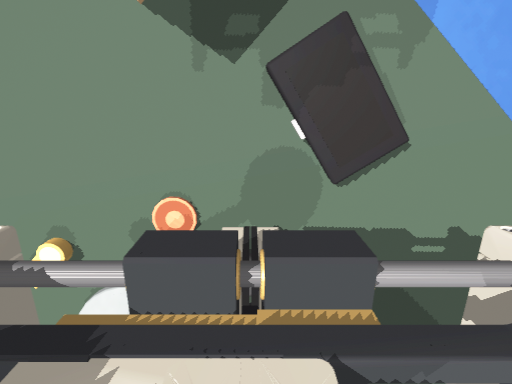

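Emit:
send_rows(
  motion=[
    {"travel":[0,0,0.014],"spin":0},
    {"travel":[-0.015,0.003,0],"spin":0},
    {"travel":[-0.015,0.003,0],"spin":0},
    {"travel":[-0.01,0.002,0],"spin":0},
    {"travel":[-0.01,0.002,0],"spin":0},
  ],
)

```text
time_s: 5.25
tcp_pos: [0.6508, 0.0072, 0.1001]
eef_rot: [178.5, -2.7, 43.6]
contact_force: [3.9, 1.3, -0.8]
gripper_width: 0.0005
```

Emit:
send_rows(
  motion=[
    {"travel":[-0.009,0.001,0.003],"spin":0},
    {"travel":[-0.009,0.001,0.003],"spin":0},
    {"travel":[-0.009,0.001,0.002],"spin":0},
    {"travel":[-0.009,0.001,0.002],"spin":0},
    {"travel":[-0.006,0.001,0.002],"spin":0},
  ],
)

```text
time_s: 5.67
tcp_pos: [0.6271, -0.0289, 0.0925]
eef_rot: [178.0, -3.5, 43.6]
contact_force: [1.2, -0.1, 1.6]
gripper_width: 0.0003
```

Run:
```python
from m import *
for n in('top',):
    p,d=r.capture(n);analyse(n,p,d,cal(n))
s=r.get_state();print(s['tcp_pos'],s['eef_rot'],s['contact_force'])
```

```text
mat z 0.5335980055708115
  foot 988 mean [0.4825 0.0307] zmed/max 0.01970690800661956 0.029554963744075513 axis 62.63776813058888 [0.0292 0.0327]
   circle [0.4856 0.0296] 0.05877704684212958
  lens/ring 111 mean [ 0.5609 -0.0615] zmed/max 0.1034218791944086 0.10868041399116257 axis 99.71882758137895 [0.0046 0.0176]
   circle [ 0.5837 -0.0567] 0.03580172101861748
  bar 82 mean [ 0.5354 -0.0145] zmed/max 0.10352558605402107 0.10810873373272756 axis 138.27600116115784 [0.0035 0.0153]
  nut 77 mean [0.4854 0.0295] zmed/max 0.12897195869772515 0.14543493231457494 axis 146.62606437847734 [0.0042 0.0145]
[ 0.626  -0.0296  0.0918] [178.0902  -3.435   43.5377] [0.4305 0.0567 0.1276]
```

Emit:
send_rows(
  motion=[
    {"travel":[-0.004,0,0],"spin":0},
    {"travel":[-0.004,0,0],"spin":0},
    {"travel":[-0.004,0,0],"spin":0},
    {"travel":[0,0,0],"spin":0},
  ],
)

```text
time_s: 6.05
tcp_pos: [0.6152, -0.0392, 0.0896]
eef_rot: [178.2, -3.3, 43.5]
contact_force: [0.1, 0.6, -0.2]
gripper_width: 0.0005
```

Run:
```python
from m import *
for n in('top',):
    p,d=r.capture(n);analyse(n,p,d,cal(n))
s=r.get_state();print(s['tcp_pos'],s['eef_rot'],s['contact_force'])
```

```text
mat z 0.5313112186444637
  foot 884 mean [0.4778 0.0304] zmed/max 0.019937270801324125 0.02860727995264445 axis 77.17045896075577 [0.027  0.0326]
   circle [0.4816 0.0294] 0.05687499892053597
  lens/ring 69 mean [ 0.5473 -0.0714] zmed/max 0.10335115859325206 0.10940533677059894 axis 94.40423652732674 [0.0033 0.0158]
   circle [ 0.5764 -0.0675] 0.037551260269705004
  bar 56 mean [ 0.5304 -0.0225] zmed/max 0.10417892995734335 0.10735866048446585 axis 136.00907776720942 [0.0028 0.0136]
  nut 77 mean [0.4853 0.0294] zmed/max 0.1293883762824073 0.14531567332746587 axis 146.87426717910338 [0.0041 0.0145]
[ 0.6152 -0.039   0.0896] [178.2003  -3.2641  43.4976] [ 0.0234 -0.2342 -0.4907]
```

Emit:
send_rows(
  motion=[
    {"travel":[0.02,0,0],"spin":0},
    {"travel":[0.02,0,0],"spin":0},
    {"travel":[0.02,0,-0.02],"spin":0},
    {"travel":[0,0,-0.04],"spin":0},
    {"travel":[0,0,-0.04],"spin":0},
  ],
)

```text
time_s: 6.52
tcp_pos: [0.6448, 0.0008, 0.1821]
eef_rot: [179.1, -1.9, 43.3]
contact_force: [0.7, 0.5, 0.4]
gripper_width: 0.0007
```

Emit:
send_rows(
  motion=[
    {"travel":[-0.02,0,-0.04],"spin":0},
    {"travel":[-0.03,0,-0.035],"spin":0},
    {"travel":[-0.03,0,-0.01],"spin":0},
    {"travel":[-0.02,0,0],"spin":0},
    {"travel":[0,0,0],"spin":0},
  ],
)

```text
time_s: 6.93
tcp_pos: [0.5703, -0.0665, 0.2692]
eef_rot: [179.0, -1.9, 43.6]
contact_force: [-0.1, -0.7, 0.3]
gripper_width: 0.0002
```

Run:
```python
from m import *
for n in('top','wrist'):
    C=cal(n);p,d=r.capture(n);print(n,C[3]);analyse(n,p,d,cal(n));cv2.imwrite(f'pics/{n}3.png',p);np.save(n+'3.npy',d)
s=r.get_state();print(s['tcp_pos'],s['eef_rot'],s['contact_force'],s['qd'])
```

```text
top [ 0.516  -0.0128  1.2085]
 mat z 0.7077499668825777
  foot 281 mean [0.4466 0.0227] zmed/max 0.01871327474462503 0.027830064499679397 axis 101.275952165043 [0.0089 0.0239]
   circle [0.4617 0.0277] 0.039737620877326144
lens/ring none
bar none
nut none
wrist [ 0.6208 -0.0144  0.4297]
 coin [0.6116 0.0842] 388
 mat z 0.35189950671825365
  foot 3780 mean [0.498  0.0351] zmed/max 0.018188783433899097 0.03490652676576578 axis 65.67515094710365 [0.0274 0.0318]
   circle [0.4877 0.0328] 0.05900720907794591
  lens/ring 3158 mean [ 0.5772 -0.0667] zmed/max 0.10078241846110644 0.10639121860279444 axis 128.57827414618484 [0.0183 0.0189]
   circle [ 0.5766 -0.0669] 0.036659915276210465
  bar 540 mean [ 0.5331 -0.0171] zmed/max 0.10187456600286796 0.10403175279327048 axis 132.09675459501614 [0.0038 0.015 ]
  nut 578 mean [0.4893 0.0324] zmed/max 0.12665908532285156 0.14191060101457276 axis 146.03306894890244 [0.0038 0.0157]
[ 0.5721 -0.0653  0.2684] [178.9582  -1.9213  43.6112] [-0.1771 -0.4441 -0.6337] [ 0.7595  2.0107  0.486  -0.1104  0.4695 -0.2813]
```

View pics/wrist3.png

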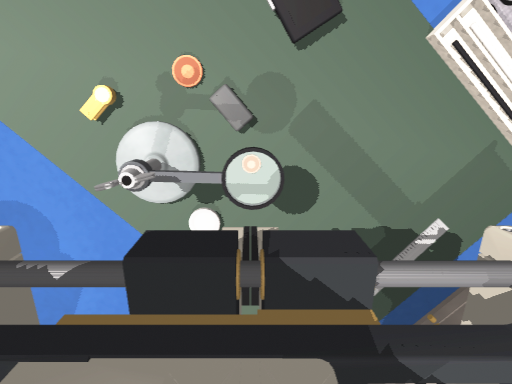

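Run:
```python
from m import *
n='wrist';C=cal(n);p=cv2.imread('pics/wrist3.png')
hsv=cv2.cvtColor(p,cv2.COLOR_BGR2HSV)
s=p[140:200,225:280].astype(int);m=np.zeros((384,512),np.uint8);m[140:200,225:280]=(s[...,2]-s[...,1]>8)
k,l,st,ce=cv2.connectedComponentsWithStats(m);i=1+np.argmax(st[1:,4]);print(st[i],ce[i])
P=px(n,*ce[i],1,C);P=C[3]+(P-C[3])*(0.0055-C[3][2])/(P[2]-C[3][2]);post=np.array([.4877,.0325]);q=P[:2]-post
print(P,np.degrees(np.arctan2(q[1],q[0])),np.hypot(*q))
s=r.get_state();print(s['tcp_pos'],s['eef_rot'],s['joints'])
```

```text
[242 154  19  19 233] [250.9914 163.4635]
[ 0.5799 -0.0666  0.0055] -47.050278435570114 0.13535806937807587
[ 0.5721 -0.0653  0.2684] [178.9582  -1.9213  43.6112] [ 12.8856   8.5272  -9.9943  -0.0918 -69.2947 120.7389]
```

Emit:
send_rows(
  motion=[
    {"travel":[0,0,0],"spin":-6.2},
    {"travel":[0,0,0],"spin":-6.2},
    {"travel":[0.002,-0.036,0],"spin":0},
    {"travel":[0.002,-0.036,0],"spin":0},
    {"travel":[0.002,-0.036,0],"spin":0},
  ],
)

```text
time_s: 7.45
tcp_pos: [0.487, 0.0006, 0.2588]
eef_rot: [179.0, -1.0, 56.5]
contact_force: [0.8, 1.4, -0.0]
gripper_width: 0.0003
```

Emit:
send_rows(
  motion=[
    {"travel":[0.002,-0.036,0],"spin":0},
    {"travel":[0,0,0.02],"spin":0},
    {"travel":[0,0,0.03],"spin":0},
    {"travel":[0,0,0.03],"spin":0},
    {"travel":[0,0,0],"spin":0},
  ],
)

```text
time_s: 7.87
tcp_pos: [0.4542, 0.0302, 0.1741]
eef_rot: [179.2, -0.9, 57.0]
contact_force: [-0.9, -0.9, -1.1]
gripper_width: 0.0006
```

Run:
```python
from m import *
s=r.get_state();C=cal('wrist')
p,d=r.capture('wrist');cv2.imwrite('pics/w4.png',p);analyse('wrist',p,d,C)
s=r.get_state();print(s['tcp_pos'],s['eef_rot'],s['joints'])
```

```text
coin [0.6111 0.0836] 1170
 coin [ 0.5792 -0.0662] 309
 mat z 0.0030403764325721006
  foot 6668 mean [0.4894 0.0433] zmed/max 0.01895481191796486 0.034738595930485505 axis 174.63266571538443 [0.0279 0.0318]
   circle [0.4867 0.0324] 0.05924714098894091
  lens/ring 5881 mean [ 0.5765 -0.0663] zmed/max 0.10160951512190133 0.10696817503735917 axis 119.37134939748407 [0.0183 0.0201]
   circle [ 0.5754 -0.0672] 0.03708079488228476
  bar 958 mean [ 0.5322 -0.0177] zmed/max 0.10280403053518898 0.10478427927685852 axis 131.52857149064857 [0.0038 0.015 ]
  nut 1398 mean [0.4872 0.0335] zmed/max 0.12753925201282057 0.14315237791342683 axis 146.03065421171365 [0.0034 0.0164]
[0.4556 0.0303 0.1767] [179.1093  -0.9791  57.0299] [ 28.9379   1.1177 -31.0455   0.3892 -56.5543 117.8736]
```

View pics/w4.png

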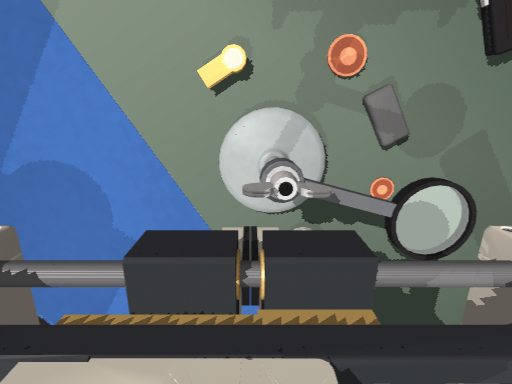

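Emit:
send_rows(
  motion=[
    {"travel":[-0.004,0.003,0.012],"spin":0},
    {"travel":[0,0,0.015],"spin":0},
    {"travel":[0,0,0.013],"spin":0},
    {"travel":[0,0,0.005],"spin":0},
    {"travel":[0,0,0],"spin":0},
  ],
)

```text
time_s: 8.33
tcp_pos: [0.4623, 0.0276, 0.1359]
eef_rot: [178.9, -1.0, 57.2]
contact_force: [-0.1, -0.4, 0.4]
gripper_width: 0.0003
```

```bash
cat > rel.py <<'E'
from m import *
def rel(ax=np.array([.487,.0328])):
    s=r.get_state();y=np.radians(s['eef_rot'][2]);d=np.array(s['tcp_pos'][:2])-ax
    print('rel x,y mm',1e3*d@[np.cos(y),np.sin(y)],1e3*d@[np.sin(y),-np.cos(y)],'z',s['tcp_pos'][2],'rot',s['eef_rot'],'j6',s['joints'][5],'F',s['contact_force'],s['time_s'])
if __name__=='__main__': rel()
E
python3 rel.py
```

```text
rel x,y mm -17.763295614546063 -17.87750796556544 z 0.13587637291635257 rot [178.9249  -0.9605  57.1877] j6 118.48928803824406 F [-0.0594 -0.4027  0.4218] 8.3333
```

Emit:
send_rows(
  motion=[
    {"travel":[0.003,-0.004,0.003],"spin":0},
    {"travel":[0.003,-0.001,0.0],"spin":0},
    {"travel":[0.0027,-0.0013,0],"spin":7.1},
    {"travel":[0.0027,-0.0013,0],"spin":7.1},
    {"travel":[0.0027,-0.0013,0],"spin":7.1},
  ],
)

```text
time_s: 8.75
tcp_pos: [0.464, 0.0445, 0.1362]
eef_rot: [179.3, -1.2, 35.6]
contact_force: [-1.3, -1.4, 0.5]
gripper_width: 0.0004
```

Run:
```python
from rel import *
rel();C=cal('wrist');p,d=r.capture('wrist');cv2.imwrite('pics/w5.png',p);analyse('wrist',p,d,C);rel()
```

```text
rel x,y mm -11.841501979305445 -22.902888084466774 z 0.13620668033203673 rot [179.2867  -1.1753  35.5501] j6 94.74095896184369 F [-1.2606 -1.4139  0.5013] 8.75
 coin [0.6111 0.0835] 1200
 coin [ 0.579  -0.0664] 396
 mat z 0.0031127623078429645
  foot 7540 mean [0.4981 0.0465] zmed/max 0.01926429319508588 0.03499357310439105 axis 143.3692971233259 [0.021  0.0318]
   circle [0.487  0.0324] 0.059251845367080565
  lens/ring 8225 mean [ 0.5742 -0.0631] zmed/max 0.10153598131230018 0.10687235779990784 axis 65.7588983508389 [0.0171 0.0194]
   circle [ 0.5745 -0.0662] 0.03587305156845952
  bar 1522 mean [ 0.5327 -0.0174] zmed/max 0.10263551744107069 0.10460458766970607 axis 131.52884481777232 [0.0039 0.0151]
  nut 2405 mean [0.4861 0.0354] zmed/max 0.1300567264207724 0.14997309489633423 axis 124.91876823330117 [0.0034 0.0176]
rel x,y mm -11.495210837870689 -22.86625499428098 z 0.13636233230491193 rot [179.2903  -1.2108  34.9945] j6 94.1580817952356 F [-1.2571 -0.6359  0.6975] 8.8
```

View pics/w5.png

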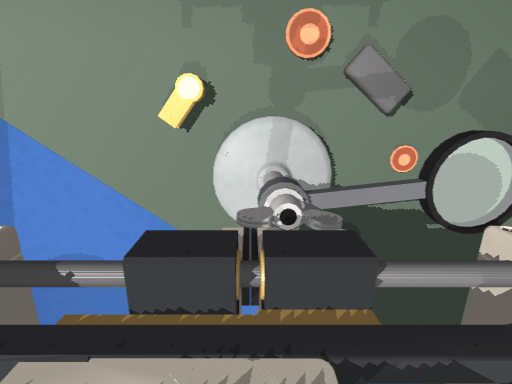

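Emit:
send_rows(
  motion=[
    {"travel":[0.0027,-0.0013,0.001],"spin":7.1},
    {"travel":[0.0027,-0.0013,0.001],"spin":7.1},
    {"travel":[0.0027,-0.0013,0.001],"spin":7.1},
    {"travel":[0.0027,-0.0013,0.001],"spin":7.1},
    {"travel":[0.0027,-0.0013,0.001],"spin":7.1},
  ],
)

```text
time_s: 9.22
tcp_pos: [0.4748, 0.0564, 0.1355]
eef_rot: [-179.9, -1.5, 0.2]
contact_force: [-1.6, -1.6, 1.4]
gripper_width: 0.0001
```

Emit:
send_rows(
  motion=[
    {"travel":[0.0027,-0.0013,0],"spin":7.1},
    {"travel":[0.0027,-0.0013,0],"spin":7.1},
    {"travel":[0.0027,-0.0013,0],"spin":7.1},
    {"travel":[0.0027,-0.0013,0],"spin":7.1},
    {"travel":[0.0027,-0.0013,0],"spin":7.1},
  ],
)

```text
time_s: 9.63
tcp_pos: [0.4891, 0.0611, 0.1386]
eef_rot: [-179.0, -1.1, -35.7]
contact_force: [-1.7, 0.4, -0.6]
gripper_width: 0.0006
```

Run:
```python
from rel import *
rel();C=cal('wrist');p,d=r.capture('wrist');cv2.imwrite('pics/w6.png',p);analyse('wrist',p,d,C)
```

```text
rel x,y mm -14.779934008374422 -24.16970999443516 z 0.13857882756240633 rot [-179.0359   -1.1157  -35.6569] j6 23.31202631352326 F [-1.7244  0.4289 -0.5993] 9.6333
 coin [0.6122 0.0842] 864
 coin [0.5958 0.0735] 29
 mat z 0.0030261389621134005
  foot 6892 mean [0.5013 0.0303] zmed/max 0.01904670739919259 0.03477869724730098 axis 59.820957563772936 [0.0252 0.0326]
   circle [0.4876 0.0321] 0.05921624608825676
  lens/ring 5003 mean [ 0.5605 -0.055 ] zmed/max 0.10168823174974173 0.10729378227530784 axis 56.926935861190636 [0.0084 0.0171]
   circle [ 0.5707 -0.0627] 0.033600564472304306
  bar 1777 mean [ 0.5331 -0.0184] zmed/max 0.10273140237719913 0.1047178091597955 axis 131.61376560084673 [0.0038 0.015 ]
  nut 2370 mean [0.4893 0.0334] zmed/max 0.12968670271513433 0.14991498149751012 axis 63.932510090006495 [0.0033 0.0178]
```

Emit:
send_rows(
  motion=[
    {"travel":[0.0034,-0.001,0.003],"spin":7.1},
    {"travel":[0.0032,-0.001,0.003],"spin":7.1},
    {"travel":[0.0032,-0.001,0.002],"spin":7.1},
    {"travel":[0.003,-0.0011,0.002],"spin":7.1},
    {"travel":[0.003,-0.0012,0.0015],"spin":7.1},
  ],
)

```text
time_s: 10.1
tcp_pos: [0.5068, 0.0556, 0.1316]
eef_rot: [-178.1, -0.3, -70.6]
contact_force: [-1.5, 1.8, 1.1]
gripper_width: 0.0003
```

Emit:
send_rows(
  motion=[
    {"travel":[0.003,-0.0012,0.0008],"spin":7.1},
    {"travel":[0.003,-0.0012,0.0008],"spin":7.1},
    {"travel":[0.003,-0.0012,0.0008],"spin":7.1},
    {"travel":[0.003,-0.0012,0.0008],"spin":7.1},
    {"travel":[0.003,-0.0012,0.0008],"spin":7.1},
  ],
)

```text
time_s: 10.52
tcp_pos: [0.5171, 0.044, 0.1315]
eef_rot: [-178.0, 1.2, -106.0]
contact_force: [1.1, 1.6, 0.7]
gripper_width: 0.0001
```

Run:
```python
from rel import *
rel();C=cal('wrist');p,d=r.capture('wrist');analyse('wrist',p,d,C)
```

```text
rel x,y mm -19.082494552483222 -25.84704566412428 z 0.13150944130708878 rot [-178.0275    1.158  -106.0306] j6 -43.40203481117849 F [1.0972 1.6316 0.7262] 10.5167
 coin [ 0.5685 -0.0637] 24
 coin [0.6023 0.0675] 43
 coin [0.6083 0.0701] 65
 mat z 0.0028375427859627655
  foot 7616 mean [0.4813 0.0159] zmed/max 0.019106865858563304 0.03492002082336493 axis 177.70842845680383 [0.0247 0.0311]
   circle [0.4873 0.0316] 0.05921829282011158
  lens/ring 12742 mean [ 0.5759 -0.0699] zmed/max 0.10169150226418204 0.10711267454807624 axis 145.59349101932204 [0.0181 0.0196]
   circle [ 0.5759 -0.0675] 0.03719559075046631
  bar 1756 mean [ 0.5316 -0.0191] zmed/max 0.10276256077732371 0.1052664867369178 axis 131.8004489488514 [0.0038 0.015 ]
  nut 2772 mean [0.4898 0.0306] zmed/max 0.13012774076717704 0.14999465191066094 axis -179.50759792751444 [0.0034 0.0183]
```

Emit:
send_rows(
  motion=[
    {"travel":[0.0046,-0.0008,0.001],"spin":7.1},
    {"travel":[0.0046,-0.0008,0.001],"spin":7.1},
    {"travel":[0.0044,-0.0008,0.001],"spin":7.1},
    {"travel":[0.0042,-0.0008,0.001],"spin":7.1},
    {"travel":[0.0038,-0.0008,0.001],"spin":7.1},
  ],
)

```text
time_s: 10.98
tcp_pos: [0.5183, 0.0264, 0.1317]
eef_rot: [-178.6, 3.0, -140.4]
contact_force: [3.8, -0.9, -0.8]
gripper_width: 0.0005
```

Emit:
send_rows(
  motion=[
    {"travel":[0.0034,-0.001,0.0006],"spin":7.1},
    {"travel":[0.0034,-0.001,0.0006],"spin":7.1},
    {"travel":[0.0034,-0.001,0.0006],"spin":7.1},
    {"travel":[0.0034,-0.001,0.0006],"spin":7.1},
    {"travel":[0.0034,-0.001,0.0006],"spin":7.1},
  ],
)

```text
time_s: 11.4
tcp_pos: [0.5149, 0.0157, 0.134]
eef_rot: [179.5, 4.3, -175.1]
contact_force: [4.6, -5.9, 1.4]
gripper_width: 0.0005
```

Run:
```python
from rel import *
rel();C=cal('wrist');p,d=r.capture('wrist');analyse('wrist',p,d,C)
```

```text
rel x,y mm -26.38816710001318 -19.4170493167098 z 0.13398348856253509 rot [ 179.4658    4.3449 -175.1408] j6 -110.29841172110349 F [ 4.5797 -5.8705  1.4333] 11.4
 coin [ 0.5737 -0.0677] 269
 mat z 0.0028294960534498426
  foot 8714 mean [0.4707 0.0257] zmed/max 0.01928194011796905 0.034902941005914345 axis 112.82670340933662 [0.0221 0.0319]
   circle [0.4867 0.0316] 0.05930259508153474
  lens/ring 1633 mean [ 0.5737 -0.0851] zmed/max 0.10178015327703432 0.10658496677637738 axis 169.67730985250404 [0.0078 0.0242]
   circle [ 0.5753 -0.0714] 0.03463383414589694
  bar 507 mean [ 0.5196 -0.0088] zmed/max 0.10252087085789519 0.10451184495601468 axis 118.36671274737225 [0.0031 0.0075]
  nut 2715 mean [0.4869 0.0298] zmed/max 0.1297779595109993 0.14999297928790423 axis 127.67058388188923 [0.0036 0.0179]
```

Emit:
send_rows(
  motion=[
    {"travel":[-0.01,-0.003,0],"spin":0},
    {"travel":[-0.01,0,-0.01],"spin":0},
    {"travel":[0,0,-0.03],"spin":0},
    {"travel":[0,0,-0.03],"spin":0},
    {"travel":[0,0,0],"spin":-7.1},
  ],
)

```text
time_s: 11.87
tcp_pos: [0.5328, 0.0131, 0.2099]
eef_rot: [-179.9, 4.4, -166.9]
contact_force: [1.3, -0.0, 0.2]
gripper_width: 0.0003
```

Emit:
send_rows(
  motion=[
    {"travel":[0,0,0],"spin":-7.1},
    {"travel":[0,0,0],"spin":-7.1},
    {"travel":[0,0,0],"spin":-7.1},
    {"travel":[0,0,0],"spin":-7.1},
    {"travel":[0,0,0],"spin":-7.1},
  ],
)

```text
time_s: 12.28
tcp_pos: [0.5379, 0.0147, 0.2155]
eef_rot: [-177.1, 3.9, -130.7]
contact_force: [-0.1, 0.5, -0.2]
gripper_width: 0.0002
```

Emit:
send_rows(
  motion=[
    {"travel":[0,0,0],"spin":-7.1},
    {"travel":[0,0,0],"spin":-7.1},
    {"travel":[0,0,0],"spin":-7.1},
    {"travel":[0,0,0],"spin":-7.1},
    {"travel":[0,0,0],"spin":-7.1},
  ],
)

```text
time_s: 12.7
tcp_pos: [0.5416, 0.0159, 0.2179]
eef_rot: [-175.3, 1.5, -94.9]
contact_force: [-0.2, 0.2, -0.2]
gripper_width: 0.0004
```

Emit:
send_rows(
  motion=[
    {"travel":[0,0,0],"spin":-7.1},
    {"travel":[0,0,0],"spin":-7.1},
    {"travel":[0,0,0],"spin":-7.1},
    {"travel":[0,0,0],"spin":-7.1},
    {"travel":[0,0,0],"spin":-7.1},
  ],
)

```text
time_s: 13.12
tcp_pos: [0.5453, 0.017, 0.22]
eef_rot: [-175.2, -1.5, -59.2]
contact_force: [0.3, -0.0, 0.0]
gripper_width: 0.0004
```

Emit:
send_rows(
  motion=[
    {"travel":[0,0,0],"spin":-7.1},
    {"travel":[0,0,0],"spin":-7.1},
    {"travel":[0,0,0],"spin":-7.1},
    {"travel":[0,0,0],"spin":-7.1},
    {"travel":[0,0,0],"spin":-7.1},
  ],
)

```text
time_s: 13.53
tcp_pos: [0.549, 0.0181, 0.2221]
eef_rot: [-176.9, -4.1, -23.4]
contact_force: [-0.1, 0.8, -0.1]
gripper_width: 0.0006
```

Emit:
send_rows(
  motion=[
    {"travel":[0,0,0],"spin":-7.1},
    {"travel":[0,0,0],"spin":-7.1},
    {"travel":[0,0,0],"spin":-7.1},
    {"travel":[0,0,0],"spin":-7.1},
    {"travel":[0,0,0],"spin":-7.1},
  ],
)

```text
time_s: 13.95
tcp_pos: [0.5526, 0.0192, 0.2242]
eef_rot: [-179.9, -5.3, 12.5]
contact_force: [-0.1, -0.1, 0.9]
gripper_width: 0.0004
```

Run:
```python
from rel import *
rel();C=cal('wrist');p,d=r.capture('wrist');analyse('wrist',p,d,C);print(r.get_state()['tcp_pos'])
```

```text
rel x,y mm 61.12452310933558 27.41337155161676 z 0.2242088686228466 rot [-179.8865   -5.2679   12.4788] j6 79.12288196025662 F [-0.148  -0.1498  0.9018] 13.95
 coin [0.6111 0.0832] 464
 mat z 0.3064675291234368
  foot 2976 mean [0.5134 0.0401] zmed/max 0.019175059319021553 0.034807963393832686 axis 107.41110155657104 [0.0152 0.0288]
   circle [0.4921 0.0344] 0.055504365766367136
  lens/ring 4270 mean [ 0.577  -0.0674] zmed/max 0.10157559355190918 0.10727456884703174 axis 109.00741789031053 [0.0184 0.0192]
   circle [ 0.5758 -0.0673] 0.037023385347837695
  bar 491 mean [ 0.5384 -0.0226] zmed/max 0.10249275610059644 0.10494493761414025 axis 126.04262011646789 [0.0037 0.0113]
  nut 21 mean [0.5054 0.0092] zmed/max 0.13527080151370613 0.13855245691507156 axis -166.96986902229213 [0.0005 0.0015]
[0.5527 0.0193 0.2243]
```

Emit:
send_rows(
  motion=[
    {"travel":[0,0,0],"spin":-7.1},
    {"travel":[0,0,0],"spin":-7.1},
    {"travel":[0,0,0],"spin":-7.1},
    {"travel":[0,0,0],"spin":-3},
    {"travel":[-0.017,-0.018,0],"spin":0},
  ],
)

```text
time_s: 14.42
tcp_pos: [0.5338, 0.0244, 0.2236]
eef_rot: [177.8, -4.9, 37.7]
contact_force: [0.4, 1.7, 1.0]
gripper_width: 0.0007
```

Emit:
send_rows(
  motion=[
    {"travel":[-0.017,-0.018,0.01],"spin":0},
    {"travel":[-0.017,-0.018,0.012],"spin":0},
    {"travel":[-0.017,-0.018,0.012],"spin":0},
    {"travel":[0,0,0.012],"spin":0},
    {"travel":[0,0,0],"spin":0},
  ],
)

```text
time_s: 14.83
tcp_pos: [0.4625, 0.0379, 0.1713]
eef_rot: [177.7, -5.1, 38.5]
contact_force: [-0.0, 0.4, -0.4]
gripper_width: 0.0006
```

Run:
```python
from rel import *
rel();C=cal('wrist');p,d=r.capture('wrist');cv2.imwrite('pics/w7.png',p);analyse('wrist',p,d,C);rel()
```

```text
rel x,y mm -15.962018794039295 -19.234561960075307 z 0.17131252197490154 rot [177.7077  -5.0699  38.5304] j6 96.74357376934394 F [-0.0045  0.4086 -0.3628] 14.8333
 coin [0.611 0.083] 893
 coin [ 0.5789 -0.0666] 318
 mat z 0.0030894545916717586
  foot 6355 mean [0.4908 0.0427] zmed/max 0.018881443925089114 0.03446425893963495 axis 175.81332470284121 [0.028  0.0321]
   circle [0.4869 0.0325] 0.059160950292372706
  lens/ring 6346 mean [ 0.5767 -0.0667] zmed/max 0.10161294635876256 0.10698802729986481 axis 117.95391100435305 [0.0182 0.02  ]
   circle [ 0.5758 -0.0674] 0.03698319387161483
  bar 1010 mean [ 0.5323 -0.0176] zmed/max 0.10270448320113364 0.10486333793798996 axis 131.8323870044489 [0.0038 0.0151]
  nut 1291 mean [0.4874 0.0333] zmed/max 0.12667457709725863 0.14175205918781308 axis 125.45888014660702 [0.0035 0.0163]
rel x,y mm -15.65330680480194 -18.9269229389296 z 0.17233090588303412 rot [177.6901  -5.1023  38.5041] j6 96.73394577884785 F [-1.2043 -0.3553  0.5015] 14.8833
```

Emit:
send_rows(
  motion=[
    {"travel":[-0.006,-0.003,0.006],"spin":0},
    {"travel":[-0.004,0,0.014],"spin":0},
    {"travel":[0,0,0.014],"spin":0},
    {"travel":[0,0,0.007],"spin":0},
    {"travel":[0,0,0.002],"spin":0},
  ],
)

```text
time_s: 15.3
tcp_pos: [0.4617, 0.0362, 0.1308]
eef_rot: [177.5, -5.5, 38.7]
contact_force: [-0.2, 0.2, -0.8]
gripper_width: 0.0002
```

```bash
python3 rel.py
```

```text
rel x,y mm -17.657608447314686 -18.486117145760826 z 0.1308402750531353 rot [177.5406  -5.4868  38.7398] j6 96.60304144351353 F [-0.2168  0.2147 -0.7798] 15.3
```

Emit:
send_rows(
  motion=[
    {"travel":[0.004,-0.004,0],"spin":0},
    {"travel":[0.0032,-0.0012,0.0005],"spin":6},
    {"travel":[0.003,-0.0012,0.0005],"spin":6},
    {"travel":[0.003,-0.0012,0.0005],"spin":6},
    {"travel":[0.003,-0.0012,0.0005],"spin":6},
  ],
)

```text
time_s: 15.72
tcp_pos: [0.4703, 0.0521, 0.1311]
eef_rot: [180.0, -5.8, 13.8]
contact_force: [-2.3, -2.9, -0.0]
gripper_width: 0.0003
```

Emit:
send_rows(
  motion=[
    {"travel":[0.003,-0.0012,0.0005],"spin":6},
    {"travel":[0.003,-0.0012,0.0005],"spin":6},
    {"travel":[0.003,-0.0012,0.0005],"spin":6},
    {"travel":[0.003,-0.0012,0.0005],"spin":6},
    {"travel":[0.003,-0.0012,0.0005],"spin":6},
  ],
)

```text
time_s: 16.13
tcp_pos: [0.4837, 0.0585, 0.1314]
eef_rot: [-177.3, -4.6, -17.9]
contact_force: [-1.9, -1.1, -0.4]
gripper_width: 0.0004
```

Run:
```python
from rel import *
rel();C=cal('wrist');p,d=r.capture('wrist');analyse('wrist',p,d,C)
```

```text
rel x,y mm -11.100044784624973 -23.459294447441994 z 0.1314490670543454 rot [-177.2917   -4.6463  -17.9497] j6 38.91372040674848 F [-1.9078 -1.0593 -0.4321] 16.1333
 coin [ 0.5757 -0.0596] 204
 coin [0.6122 0.0841] 890
 coin [0.6033 0.0692] 47
 mat z 0.0031816092445310362
  foot 6687 mean [0.505  0.0328] zmed/max 0.019117216998192854 0.034319004064927716 axis 74.30279410024086 [0.0229 0.0319]
   circle [0.4883 0.0323] 0.05872325740720607
  lens/ring 9782 mean [ 0.568  -0.0647] zmed/max 0.10158639532333923 0.10711974333502677 axis 76.86292333603278 [0.0132 0.0199]
   circle [ 0.5737 -0.0664] 0.03650324312724275
  bar 1829 mean [ 0.533  -0.0182] zmed/max 0.1027093225483833 0.10511115481454225 axis 131.68134206499167 [0.0038 0.0151]
  nut 2238 mean [0.4898 0.0363] zmed/max 0.1294003004535656 0.14997741085432112 axis 72.24941474544653 [0.0033 0.0172]
```

Emit:
send_rows(
  motion=[
    {"travel":[0.003,-0.0012,0.0005],"spin":6},
    {"travel":[0.003,-0.0012,0.0005],"spin":6},
    {"travel":[0.003,-0.0012,0.0005],"spin":6},
    {"travel":[0.003,-0.0012,0.0005],"spin":6},
    {"travel":[0.003,-0.0012,0.0005],"spin":6},
  ],
)

```text
time_s: 16.6
tcp_pos: [0.4989, 0.0569, 0.1319]
eef_rot: [-175.5, -2.5, -48.8]
contact_force: [-3.0, 0.5, 0.6]
gripper_width: 0.0005
```

```bash
python3 rel.py
```

```text
rel x,y mm -10.322969693170439 -24.78847567220208 z 0.13185052894004617 rot [-175.4979   -2.5114  -48.8235] j6 9.516576839088565 F [-3.046   0.4815  0.5798] 16.6
```

Emit:
send_rows(
  motion=[
    {"travel":[0.003,-0.0008,0.0006],"spin":6},
    {"travel":[0.003,-0.0008,0.0006],"spin":6},
    {"travel":[0.003,-0.0008,0.0006],"spin":6},
    {"travel":[0.003,-0.0008,0.0006],"spin":6},
    {"travel":[0.003,-0.0008,0.0006],"spin":6},
  ],
)

```text
time_s: 17.02
tcp_pos: [0.5106, 0.0479, 0.1321]
eef_rot: [-174.8, 0.2, -79.4]
contact_force: [-2.5, 2.4, 1.0]
gripper_width: 0.0002
```

Run:
```python
from rel import *
rel();C=cal('wrist');p,d=r.capture('wrist');analyse('wrist',p,d,C)
```

```text
rel x,y mm -10.502602376971682 -25.97113455802753 z 0.13213798792093076 rot [-174.8265    0.2225  -79.4088] j6 -19.083949166258822 F [-2.4531  2.3647  0.9746] 17.0167
 coin [0.601 0.071] 53
 coin [0.6119 0.0846] 647
 mat z 0.0028326847270612188
  foot 7342 mean [0.4858 0.0162] zmed/max 0.019069643750423332 0.034316540290499076 axis -165.25337672818225 [0.0238 0.0327]
   circle [0.4874 0.0316] 0.05916044418488805
  lens/ring 8966 mean [ 0.5742 -0.0585] zmed/max 0.10160750376991864 0.10720929242932137 axis -175.60032951785263 [0.0125 0.0196]
   circle [ 0.575  -0.0647] 0.03575822260483985
  bar 1743 mean [ 0.5321 -0.019 ] zmed/max 0.10279277101115214 0.10499954059048239 axis 131.64187896655636 [0.0037 0.015 ]
  nut 2231 mean [0.4942 0.0312] zmed/max 0.12695966996662927 0.14998790070083076 axis -172.18765376042745 [0.0034 0.0167]
```

Emit:
send_rows(
  motion=[
    {"travel":[0.003,-0.0004,0.0007],"spin":6},
    {"travel":[0.003,-0.0004,0.0007],"spin":6},
    {"travel":[0.003,-0.0004,0.0007],"spin":6},
    {"travel":[0.003,-0.0004,0.0007],"spin":6},
    {"travel":[0.003,-0.0004,0.0007],"spin":6},
  ],
)

```text
time_s: 17.48
tcp_pos: [0.5168, 0.0381, 0.1323]
eef_rot: [-175.3, 3.3, -109.4]
contact_force: [-3.2, 10.4, 1.3]
gripper_width: 0.0004
```

```bash
python3 rel.py
```

```text
rel x,y mm -14.890454806668465 -26.370033145324662 z 0.13229627835003274 rot [-175.3076    3.3399 -109.4408] j6 -47.36804734554937 F [-3.2136 10.3744  1.2714] 17.4833
```

Emit:
send_rows(
  motion=[
    {"travel":[0.004,-0.0002,0.0005],"spin":2},
    {"travel":[0.004,-0.0002,0.0005],"spin":2},
    {"travel":[0.004,-0.0002,0.0005],"spin":0},
  ],
)

```text
time_s: 17.73
tcp_pos: [0.5176, 0.037, 0.1326]
eef_rot: [-175.3, 4.7, -113.2]
contact_force: [-5.3, 20.2, -0.0]
gripper_width: 0.0006
```

Run:
```python
from rel import *
rel();C=cal('wrist');p,d=r.capture('wrist');cv2.imwrite('pics/w8.png',p);analyse('wrist',p,d,C)
```

```text
rel x,y mm -15.846079071522118 -26.45619003552362 z 0.13260161668779233 rot [-175.3309    4.7296 -113.1758] j6 -49.957258160990406 F [-5.2737 20.1948 -0.0189] 17.7333
 coin [ 0.5725 -0.0654] 172
 coin [0.6023 0.0668] 36
 mat z 0.002800123078734784
  foot 8324 mean [0.4772 0.0165] zmed/max 0.01916662428834867 0.03493163492393089 axis 149.7425439879827 [0.0236 0.0307]
   circle [0.4872 0.0314] 0.05921576702349836
  lens/ring 11444 mean [ 0.575 -0.07 ] zmed/max 0.10170411459763203 0.10719192000352831 axis 152.59248087152724 [0.0182 0.0198]
   circle [ 0.5756 -0.0671] 0.037309657983497065
  bar 1779 mean [ 0.5311 -0.0193] zmed/max 0.10272281765048896 0.10494025047801073 axis 131.75151296443894 [0.0039 0.015 ]
  nut 2738 mean [0.4884 0.0299] zmed/max 0.12875572568221638 0.14995977091335333 axis 168.17255657708728 [0.003  0.0184]
```

View pics/w8.png

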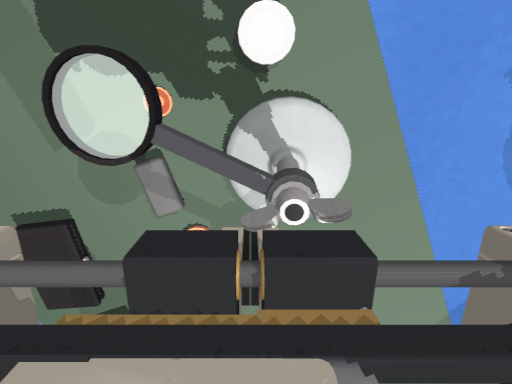

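The force has climbed to 20 N with the finger stopped. The nut is at -12°, having turned about 338°, so it is against its stop. I'll back off, rise and verify.

Emit:
send_rows(
  motion=[
    {"travel":[-0.01,0,0],"spin":0},
    {"travel":[-0.01,0,-0.005],"spin":0},
    {"travel":[0,0,-0.03],"spin":0},
    {"travel":[0,0,-0.03],"spin":0},
    {"travel":[0,0,-0.03],"spin":0},
  ],
)

```text
time_s: 18.2
tcp_pos: [0.5142, 0.0544, 0.2287]
eef_rot: [-175.5, 4.3, -111.9]
contact_force: [-0.2, -0.1, 0.2]
gripper_width: 0.0007
```

Emit:
send_rows(
  motion=[
    {"travel":[0,0,-0.02],"spin":0},
    {"travel":[0,0,0],"spin":0},
    {"travel":[0,0,0],"spin":0},
  ],
)

```text
time_s: 18.45
tcp_pos: [0.5159, 0.0551, 0.2598]
eef_rot: [-174.9, 4.7, -111.2]
contact_force: [0.1, 0.4, -1.3]
gripper_width: 0.0006
```

Run:
```python
from rel import *
rel();C=cal('wrist');p,d=r.capture('wrist');cv2.imwrite('pics/w9.png',p);analyse('wrist',p,d,C);rel()
```

```text
rel x,y mm -31.247102485845023 -18.824701803290672 z 0.25981899528192803 rot [-174.8537    4.6877 -111.2232] j6 -50.37031061723694 F [ 0.1067  0.4055 -1.2852] 18.45
 coin [0.6108 0.0829] 372
 mat z 0.0028047930463619697
  foot 4562 mean [0.4809 0.0247] zmed/max 0.018835741239552978 0.030738439897366465 axis 77.96735169678448 [0.0302 0.0314]
   circle [0.4874 0.0315] 0.0591510270158057
  lens/ring 4457 mean [ 0.5758 -0.0693] zmed/max 0.1017211460360895 0.10750245687703869 axis 143.2185803658765 [0.0181 0.0194]
   circle [ 0.5761 -0.0674] 0.03703154709419128
  bar 662 mean [ 0.5316 -0.0187] zmed/max 0.10286393814684547 0.10513475969126079 axis 131.73326604300888 [0.0037 0.015 ]
  nut 726 mean [0.4868 0.0307] zmed/max 0.12608722950874562 0.14162646070610047 axis 167.9938089936694 [0.0035 0.0162]
rel x,y mm -31.34015211815189 -19.116001444058885 z 0.2599536912435415 rot [-174.817     4.6975 -111.2229] j6 -50.37990105891033 F [ 0.7201 -0.1282  0.7249] 18.5
```

View pics/w9.png

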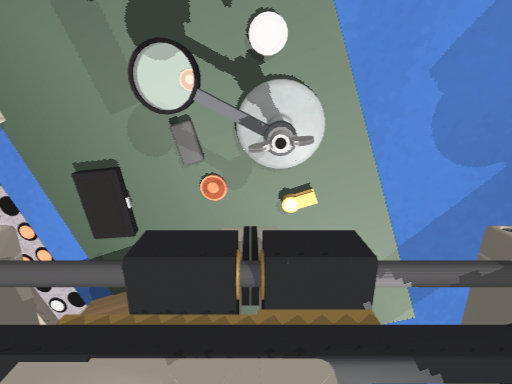

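Emit:
send_rows(
  motion=[
    {"travel":[-0.036,0.012,-0.01],"spin":0},
    {"travel":[-0.036,0.012,-0.01],"spin":0},
    {"travel":[-0.036,0.012,-0.01],"spin":0},
    {"travel":[-0.036,0.012,0],"spin":0},
    {"travel":[-0.036,0.012,0],"spin":0},
  ],
)

```text
time_s: 18.92
tcp_pos: [0.5207, 0.2427, 0.2971]
eef_rot: [-174.9, 4.4, -111.5]
contact_force: [0.8, -0.6, -0.3]
gripper_width: 0.0008
```

Emit:
send_rows(
  motion=[
    {"travel":[-0.036,0.012,0],"spin":0},
    {"travel":[-0.036,0.012,0],"spin":0},
    {"travel":[-0.03,0.01,0],"spin":0},
    {"travel":[0,0,0],"spin":0},
    {"travel":[0,0,0],"spin":0},
  ],
)

```text
time_s: 19.33
tcp_pos: [0.5247, 0.3625, 0.2949]
eef_rot: [-175.0, 3.8, -110.8]
contact_force: [-0.1, -1.0, -0.8]
gripper_width: 0.0002
```

Run:
```python
from rel import *
for n in('top','scene'):
    C=cal(n);p,d=r.capture(n);analyse(n,p,d,C);cv2.imwrite(f'pics/{n}9.png',p)
    for t in('lens_center','halfpenny','twopence','touchstone','pocket_loupe','capsule','stamp_case'):
        print(t,[(w(n,q['at']),round(q['conf'],2)) for q in r.pinpoint(n,t)[:1]])
```

```text
coin [0.6111 0.0825] 107
 mat z 0.0033505659162493817
  foot 991 mean [0.4843 0.0303] zmed/max 0.019807669380227155 0.029041332456621882 axis 50.8678177404881 [0.0305 0.0321]
   circle [0.4859 0.0294] 0.05890663269222919
  lens/ring 539 mean [ 0.5749 -0.0704] zmed/max 0.10290159153166667 0.1111495599516037 axis 128.9888306553434 [0.0178 0.019 ]
   circle [ 0.5743 -0.0697] 0.03663183490165974
  bar 80 mean [ 0.5301 -0.0198] zmed/max 0.10383488806624519 0.10800974619246606 axis 131.94432551977664 [0.0035 0.0149]
  nut 79 mean [0.4851 0.0294] zmed/max 0.12744099298559308 0.14241683554350826 axis 168.7599746793353 [0.0039 0.015 ]
lens_center [(array([ 0.5766, -0.0675,  0.1032]), 0.77)]
halfpenny []
twopence [(array([0.6109, 0.0811, 0.0064]), 0.44)]
touchstone [(array([ 0.6184,  0.004 , -0.0001]), 0.7)]
pocket_loupe [(array([0.4974, 0.1415, 0.0023]), 0.42)]
capsule [(array([ 0.463 , -0.0781,  0.0028]), 0.67)]
stamp_case [(array([0.7766, 0.0471, 0.0057]), 0.79)]
 coin [ 0.5805 -0.0641] 70
 coin [0.6116 0.0855] 190
 mat z 0.0014680452286575107
  foot 1124 mean [0.4952 0.0411] zmed/max 0.018
[... 210 characters left out ...]
axis 65.79935599779313 [0.0193 0.0204]
   circle [ 0.5767 -0.0652] 0.03782300087798603
  bar 136 mean [ 0.5348 -0.0153] zmed/max 0.10042645116067345 0.10508099865689224 axis 132.199836471417 [0.0042 0.0149]
  nut 165 mean [0.4891 0.035 ] zmed/max 0.126001395960483 0.14118762243497107 axis 168.48382703772216 [0.0032 0.0187]
lens_center [(array([ 0.5802, -0.0668,  0.0977]), 0.97)]
halfpenny [(array([ 0.5812, -0.0663,  0.0008]), 0.52)]
twopence [(array([0.6097, 0.0859, 0.0033]), 0.66)]
touchstone [(array([0.6207, 0.0102, 0.0035]), 0.58)]
pocket_loupe [(array([0.5016, 0.1423, 0.0009]), 0.61)]
capsule [(array([ 0.465 , -0.0749,  0.0018]), 0.49)]
stamp_case [(array([0.7804, 0.0498, 0.0035]), 0.9)]
```

```bash
python3 -c "
from plant import r
print(r.close_job(), r.get_state()['time_s'])"
```

```text
the job is handed in; nothing more can be done
the job is handed in; nothing more can be done
```

The lens is set over the half-penny and the wing nut is fully home. I handed the job in at about 19.5 s with the robot clear of everything.

- **Magnifier:** I pushed the ring clockwise with the shut fingertips, from about -20° to -48°, then backed off. The arm has stayed there since.
    - **Centring:** The lens-to-coin offset came out at about 1 mm from the scene camera's detector, and at about 2 mm (1°) from my own angle fits. The fits put the arm at -48.2° and the coin at -47.2°. I left it there.
- **Wing nut:** I turned it clockwise in two one-sided strokes with the fingers shut, through about 338° (5.9 rad). The finger then stopped dead against a wing while the force rose to 20 N, which I took as the hard stop. Depth showed it had sunk about 1.5 mm, against about 1.6 mm expected.
    - **First stroke:** It ended with the finger slipping out towards the wing's end and pressing inward at about 7 N. I lifted, unwound the wrist and started the second stroke afresh.
- **Bystanders:** The touchstone, loupe, capsule, stamp case and both coins measured the same as at the start, within detector noise. The last top picture found no half-penny (it now lies under the lens), but the scene camera did. I did not measure the steel rule at all, and did not re-measure the brass weight.

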